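Wake and zero the depth readout, then hold the tailstock quill at the red depth flag

TASK

I am setting the drilling depth on the lathe: wake the readout with its green key, switch it to millimetres with the blue one and zero it with the yellow one, one key at a time and with the tailstock quill still fully home, and leave the red key alone. Then pull the tailstock's black feed-lever knob round towards you, against its return spring, until the quill's yellow pointer stands level with the red flag on the depth scale, and finish holding the knob there so that I can lock the stop. Do not let the lever fly back, do not push the red flag along, and leave the other things on the bench where they lie.

Things in the scene. Friction and masses are not known exactly. Their poses are not given: they have to be found in the camera images.
- readout: Grey wedge-shaped readout fixed on the bench before the lathe, 114 (x) by 220 (y) by about 60 mm. Origin: centre of its underside; x points to the lathe, y along the row of keys. Its face slopes 0.26 rad down towards the operator (-x), with a green display on the back half and four round keys, 26 mm across, 52 mm apart, on the front half: from +y to -y green, blue, yellow, red.
- key_green_top (a point): Centre of the top of the green key (wakes the readout).
- key_blue_top (a point): Centre of the top of the blue key (millimetres).
- key_yellow_top (a point): Centre of the top of the yellow key (zero).
- key_red_top (a point): Centre of the top of the red key (clears the memory): not to be pressed.
- key_green (a joint): Travel of the green key in m: 0 up, 0.005 fully down (about 4 N), springs back. It counts as pressed beyond 0.0035 and released below 0.0015. It moves square to the sloping face, and may be pressed straight down.
- key_blue (a joint): The same for the blue key.
- key_yellow (a joint): The same for the yellow key.
- key_red (a joint): The same for the red key.
- tailstock: Grey cast tailstock fixed on the lathe bed, its barrel 210 mm above the bench along its y axis, the top of its castings 252 mm up. Origin at bench height under the middle of the barrel; +y points to the headstock, the way the quill comes out; +x points away from the operator. A drill chuck and bit stick out of the quill to +y; the headstock at the other end is 305 mm high.
- feed_lever: Flat steel lever that swings level, top 265 mm above the bench. Origin on its vertical pivot, 252 mm up; y axis towards its knob, 150 mm away, upright and free all round. At rest it points 0.35 rad from the tailstock's y axis towards the operator; it swings up to 1.3 rad more, anticlockwise from above. Its spring takes 6 N at the knob at rest, 9 N at the far end, and pulls it home when let go.
- knob (a point): Middle of the black knob of the feed lever: 28 mm across, 42 mm high, this point half way up, 288 mm above the bench; its foot is 267 mm above the bench.
- quill (a joint): How far the quill is out, in m: 0 fully home, up to 0.0455. The lever drives it by rack and pinion: 0.035 m per radian of lever swing.
- pointer (a point): Tip of the yellow pointer, 5 mm wide, on the collar of the quill; it moves with the quill along the white depth scale.
- flag_mark (a point): Middle of the face, towards the pointer, of the red flag, 5 mm wide, set on the white depth scale on the side of the tailstock away from the operator. Its y axis is along the scale, the way the quill comes out. It stands 20 to 38 mm ahead of the resting pointer in y; the pointer passes beside it without touching. It stays as set unless pushed.
- gouge: Bystander: turning gouge with a turned wooden handle, 415 mm long, lying on the bench near the robot; origin on the bench near its middle.
- chuck_key: Bystander: steel T-shaped chuck key, 75 by 85 mm, lying to the right of the readout; origin on the bench under the cross bar.
- glue_bottle: Bystander: white glue bottle with red cap, 34 mm across, 105 mm high, standing to the left of the readout; origin at its underside.
- caliper: Bystander: digital caliper, 230 mm long, lying in front of the tailstock; origin on the bench in the middle of its beam.
- blank_walnut: Bystander: dark walnut pen blank, 125 by 19 by 19 mm, lying on the bench; origin at the middle of its underside.
- blank_blue: Bystander: blue acrylic pen blank, the same size.
Things that resemble listed ones, but are neither listed nor needed, are in the scene too. Leave any white look-alike of the readout alone.

How it is judged:
By the outcome, as a careful person would: the job done as asked, in the order asked, and still so for the second after the job is handed in, while the arm keeps its last pose, push and grip.
It also fails if it takes over 61 s, if anything falls off the work surface, if the arm or the gripper's body presses on something with over 40 N, if the wrist force passes 120 N, or if a joint passes its speed limit or range.

ROBOT

A 6-joint arm with a two-finger parallel gripper is mounted at the origin on the work surface. World frame = base frame: x ahead of the robot, y to its left, z up, the work surface at z = 0. Lengths are in m, angles in degrees, forces in N, time in s.
With the tool pointing down it reaches from about 0.4 to 0.825 m from the base axis. Payload 7 kg.
Tool frame: the origin (TCP) lies at the very end of the fingers, on their centre line; the grasp point (between the pads) lies 19 mm behind it (r.hold_point_z is the distance from the TCP to the grasp point, in m); z points along the fingers, y is the line along which they close (so a half turn about z gives the same grasp; the last joint's range is limited). The gripper opens to 88 mm and grips with 3 to 60 N. Pads are 19 mm wide; open, the fingers measure 130 mm over their backs; the gripper's body (78 mm by 193 mm) begins 47 mm behind the grasp point.
Start: joints at [87.21, 20.546, 0.682, 0, -70.136, -16.507], TCP at [0.223, 0.637, 0.227] pointing down, gripper open.
Joint ranges: [-176.03, 176.03], [-82.01, 121.73], [-58.28, 71.71], [-173.87, 95.51], [-174.79, -0.11], [-173.66, 173.66]. Speed limits (degrees/s): [136.94, 136.94, 172.46, 180, 180, 180].

INTERFACE

Orientations are given as [roll, pitch, yaw] about the fixed x, y, z axes, in that order (R = Rz(yaw) Ry(pitch) Rx(roll)).
In Python, from plant import telemetry, vision, workorder, r gives the robot as it stands.
- The arm moves only by the tool move_arm, never from a script. Its argument "plan" is a list of rows, each a list of 7 numbers: the opening, from -1 (shut) to 1 (fully open), so that 0 is half open, then the shift along the world's x, y, z in m, then the turn, a rotation vector about the world's x, y, z in degrees. In form: [[fingers, dx, dy, dz, ax, ay, az], ...]. A call has 1 to 20 rows; each row shifts and turns the commanded pose from where the row before left it; what a row does not reach is not made up. A row lasts 1/8 s, in which the tool goes at most 62.5 mm and 10.7 degrees, less where a joint would pass 70% of its speed; a pose out of reach is approached as far as the arm can. A call is refused whole if a number of a shift passes 0.0625 or a number of a turn 10.7, either way. A call with a gripper value outside its range is refused whole. The fingers move at their own pace and stop on an object; "force" is the grip in N (left out, the last holds). Time passes only in rows, so rows that do not move let the fingers close. It gives the time, the measured TCP pose, the force, the opening and the grip force at its end, in the units of the state.
- telemetry.get_state(): the state, without advancing time (a new reading comes with each control period).
- vision.capture(name): name is "side" or "top"; returns a dict with "img" (420x560x3 uint8, red, green, blue), "depth" (420x560 float32, m along the optical axis (not along the pixel's ray), 0 where there is no reading), "intrinsics" (3x3 intrinsics, pixels), "R" (3x3) and "t" (3): a world point X has camera coordinates R X + t. Camera axes: x right, y down, z forward; pixel columns grow to the right and rows downward; lengths in m; the calibration is good to about 2 mm. A picture is of the moment at which its call begins.
- workorder.close_job(): hands the job in; it is judged then, once.
The state is a dict: "time_s": time; "joints": joint angles; "qd": joint speeds; "joint_torque": joint torques, N m; "tcp_pos": TCP position; "eef_rot": TCP orientation; "contact_force": force on the tool from outside, world axes, zero at the start; "moment": the same for the moment, N m; "gripper_width": finger opening in m; "gripper_force": force on a finger pad.
Only numpy, scipy, OpenCV 4.12 (cv2) and the standard library are available. Lean on these libraries where they do the work, as an engineer would, in place of code of your own. Each camera call takes 0.05 s, during which the arm holds its last target. There are 200 camera calls.

## Working session

There is one attempt and no reset: what is moved stays moved. The work goes in short steps, Python scripts to look and compute and a tool call to move; the robot and the scene stay as the last step left them, time stands still between calls to the robot, and variables do not carry over. Pictures are saved under pics/ and viewed, at most 10 in all, crops included, and the job is handed in when it is done.

Besides the shell and the picture viewer there is one more tool, called after "Call:" in YAML: its name, and indented under it one key for each argument. move_arm: Moves the arm, as the interface text tells. Its arguments: {"type":"object","properties":{"plan":{"type":"array"},"force":{"type":"number"}},"required":["plan"]}

```bash
mkdir -p pics; cat > h.py <<'E'
import numpy as np, cv2
from plant import telemetry, vision, workorder, r
def cap(n):
    c=vision.capture(n); np.savez(f'pics/{n}.npz',**c); return c
def load(n): return dict(np.load(f'pics/{n}.npz'))
def px2w(c,u,v,d=None):
    d=c['depth'][int(round(v)),int(round(u))] if d is None else d
    p=np.linalg.inv(c['intrinsics'])@np.array([u,v,1.])*d
    return c['R'].T@(p-c['t'])
def onz(c,u,v,z):
    d=c['R'].T@np.linalg.inv(c['intrinsics'])@np.array([u,v,1.]); o=-c['R'].T@c['t']
    return o+d*(z-o[2])/d[2]
def cloud(c):
    H,W=c['depth'].shape; u,v=np.meshgrid(np.arange(W),np.arange(H))
    p=np.stack([u,v,np.ones_like(u)],-1)@np.linalg.inv(c['intrinsics']).T*c['depth'][...,None]
    return (p-c['t'])@c['R']
def w2px(c,X):
    p=c['intrinsics']@(c['R']@np.asarray(X,float)+c['t']); return p[:2]/p[2]
E
python3 - <<'E'
from h import *
for n in('top','side'):
    c=cap(n); cv2.imwrite(f'pics/{n}1.png',cv2.resize(c['img'][...,::-1],(784,588)))
    print(n,-c['R'].T@c['t'],c['R'].round(2).tolist(),c['intrinsics'][0,0])
print(telemetry.get_state())
E
```

```text
top [0.32044266 0.05079271 1.28088017] [[-0.01, -1.0, 0.02], [-0.99, 0.01, -0.15], [0.15, -0.02, -0.99]] 450.28300749176947
side [ 0.03662752 -0.6573973   0.70505273] [[0.83, -0.55, -0.03], [-0.31, -0.43, -0.85], [0.46, 0.71, -0.53]] 438.6885166354662
{'time_s': 0.1, 'joints': array([ 8.72104112e+01,  2.05866612e+01,  6.38380705e-01, -1.66217989e-02,
       -7.01346173e+01, -1.65057918e+01]), 'qd': array([-0.03641589, -0.19385056,  0.14937451,  0.15854471, -0.01960782,
        0.06437806]), 'joint_torque': array([-1.30399680e-03, -5.84166312e+01,  2.93749040e+01,  7.01554477e+00,
        1.01232881e-02, -4.22094922e-05]), 'tcp_pos': array([0.22294615, 0.63665937, 0.22572255]), 'eef_rot': array([ 1.79916078e+02, -8.57185123e-03, -1.93010339e+01]), 'contact_force': array([0.81819161, 0.2749908 , 0.62973431]), 'moment': array([-0.00183341,  0.02151325, -0.01201836]), 'gripper_force': 0.0, 'gripper_width': 0.08747316019135898}
```

View pics/top1.png

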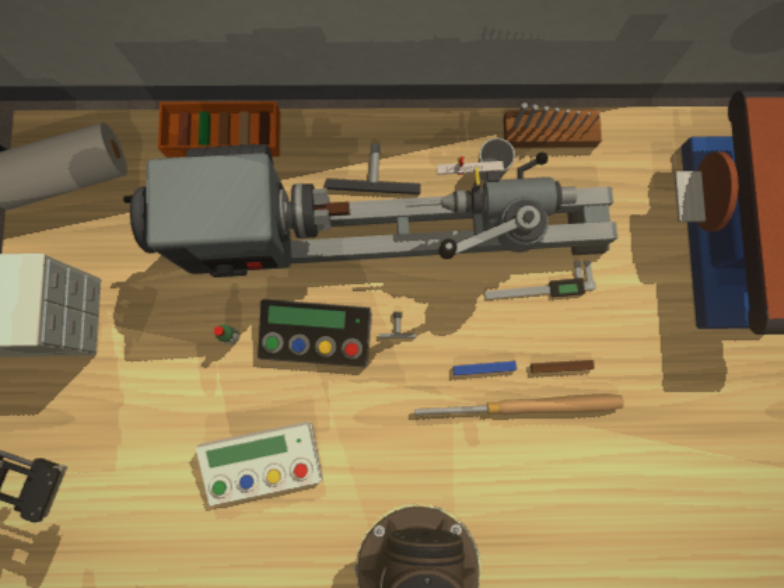

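View pics/side1.png

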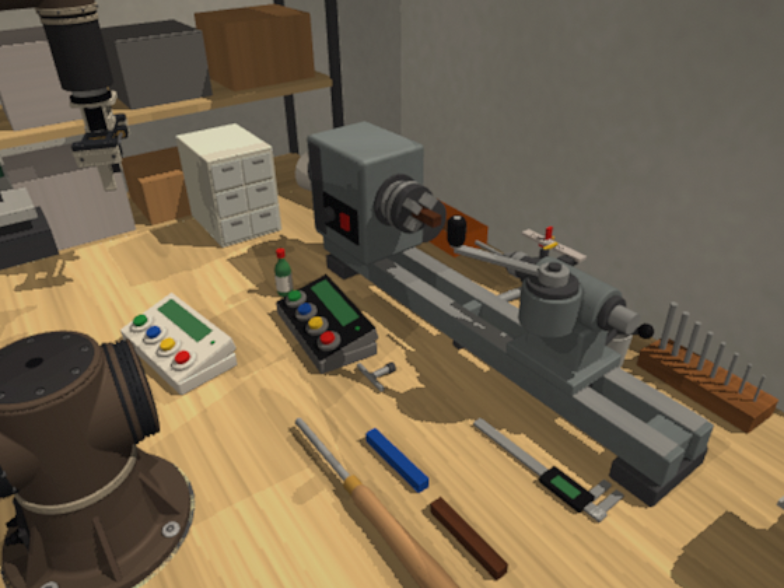

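Top picture (zoomed ×1.4): there are two readouts. The dark grey one at (315,332) lies before the lathe and fits. The white one at (258,465) is the look-alike to leave alone. There are also two black knobs. The one at (448,248) is on the flat lever pivoting at (528,217), so it is the feed knob. The ball at (542,158) is on a rear handle and is not it. The yellow pointer is at (478,178) and the red flag at (460,160).

```bash
python3 - <<'E'
from h import *
for n in('top','side'):
    c=load(n); P=cloud(c); hsv=cv2.cvtColor(c['img'],cv2.COLOR_RGB2HSV)
    H,S,V=[hsv[...,i].astype(int) for i in range(3)]
    cols=dict(green=(H>50)&(H<80),blue=(H>105)&(H<130),yellow=(H>18)&(H<32),red=(H<6)|(H>174))
    roi=(P[...,0]>.3)&(P[...,0]<.46)&(P[...,1]>.05)&(P[...,1]<.4)&(P[...,2]>.03)&(P[...,2]<.2)
    flg=(P[...,0]>.55)&(P[...,2]>.2)&(P[...,2]<.3)&(P[...,1]<.15)
    for k,m in cols.items():
        for nm,rr in(('key',roi),('flag',flg)):
            if nm=='flag' and k not in('yellow','red'): continue
            N,L,st,ce=cv2.connectedComponentsWithStats((m&rr&(S>110)&(V>60)).astype(np.uint8))
            for i in range(1,N):
                if st[i,4]>=(20 if nm=='key' else 3): print(n,nm,k,st[i,4],ce[i].round(1),np.median(P[L==i],0).round(4),P[L==i].min(0).round(3),P[L==i].max(0).round(3))
    m=(V<60)&(P[...,2]>.268)&(P[...,2]<.33)&(P[...,0]>.4)&(P[...,0]<.6)&(P[...,1]<.1)&(P[...,1]>-.1)
    print(n,'knob',m.sum(),np.argwhere(m).mean(0)[::-1],P[m].mean(0),P[m].min(0),P[m].max(0))
c=load('top');P=cloud(c)
m=(P[...,2]>.275)&(P[...,2]<.33)&(P[...,0]>.5)&(P[...,0]<.6)&(P[...,1]<-.1+.1)&(P[...,1]>-.25)
print('pivot',P[m].mean(0),m.sum())
a=c['img'][90:270,130:450,::-1]
cv2.imwrite('pics/topcrop.png',cv2.resize(a,(800,450),interpolation=cv2.INTER_CUBIC))
E
```

```text
top key green 63 [193.8 244.7] [0.437  0.2781 0.0532] [0.426 0.267 0.039] [0.448 0.291 0.058]
top key blue 59 [212.6 246.1] [0.4335 0.2265 0.0529] [0.423 0.215 0.047] [0.444 0.238 0.061]
top key yellow 84 [231.7 247.6] [0.4277 0.1746 0.0511] [0.417 0.163 0.037] [0.442 0.189 0.06 ]
top flag yellow 34 [340.6 125.7] [ 0.7024 -0.1053  0.2433] [ 0.689 -0.109  0.236] [ 0.723 -0.101  0.249]
top key red 25 [155.8 236.6] [0.4546 0.3689 0.1029] [0.45  0.36  0.097] [0.46  0.377 0.109]
top key red 73 [250.7 249. ] [0.4241 0.1226 0.0533] [0.413 0.111 0.039] [0.435 0.137 0.06 ]
top flag red 12 [329.4 114.6] [ 0.7271 -0.0776  0.2539] [ 0.724 -0.079  0.24 ] [ 0.734 -0.076  0.258]
top knob 110 [319.13636364 177.82727273] [ 0.56039488 -0.04424988  0.30168939] [ 0.55079178 -0.05723223  0.27624827] [ 0.57546507 -0.03332799  0.31257468]
side key green 60 [200.8 190.9] [0.4529 0.3601 0.0715] [0.444 0.35  0.057] [0.46  0.372 0.09 ]
side key green 49 [210.1 211. ] [0.437  0.2752 0.0535] [0.426 0.266 0.047] [0.449 0.291 0.059]
side key blue 64 [217.1 220.1] [0.4336 0.2254 0.053 ] [0.42  0.212 0.037] [0.453 0.262 0.057]
side key yellow 82 [225. 230.] [0.4283 0.1741 0.0524] [0.417 0.16  0.037] [0.453 0.208 0.059]
side flag yellow 35 [392.7 175.5] [ 0.7077 -0.1048  0.2449] [ 0.688 -0.11   0.232] [ 0.729 -0.085  0.247]
side key red 23 [199.6 181. ] [0.4553 0.3653 0.1018] [0.45  0.359 0.094] [0.46  0.377 0.107]
side key red 90 [233.3 240.7] [0.4246 0.1218 0.0521] [0.413 0.109 0.035] [0.446 0.156 0.058]
side flag red 36 [391.8 166.1] [ 0.7254 -0.0808  0.2511] [ 0.722 -0.082  0.238] [ 0.733 -0.073  0.259]
side flag red 4 [385.8 174.8] [ 0.7141 -0.077   0.2318] [ 0.713 -0.079  0.231] [ 0.715 -0.074  0.232]
side knob 237 [325.72151899 165.34177215] [ 0.55808679 -0.05349965  0.29321404] [ 0.54997568 -0.06210381  0.2695489 ] [ 0.57316959 -0.03576865  0.31062546]
pivot [ 0.56148842 -0.04557494  0.3030201 ] 148
```

View pics/topcrop.png

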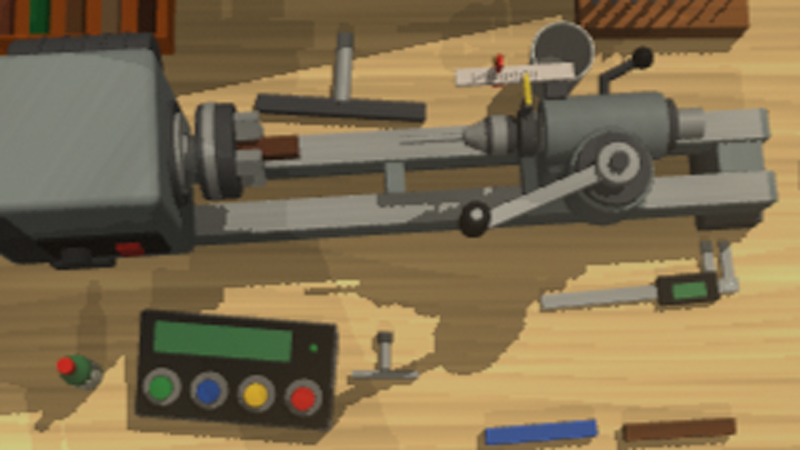

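The crop confirms the dark readout, whose row runs green (160,386), blue (208,391), yellow (256,395), red (303,398). It also shows the flat lever from its pivot (618,160) to the knob (475,217), the pointer at (527,92) and the flag at (499,63). Next I'll refine the geometry.

```bash
python3 - <<'E'
from h import *
T=load('top');S=load('side');P=cloud(T);Q=cloud(S)
# knob top
for n,c,p in(('top',T,P),('side',S,Q)):
    V=c['img'].max(-1)
    m=(V<75)&(p[...,2]>.304)&(p[...,2]<.32)&(abs(p[...,0]-.562)<.03)&(abs(p[...,1]+.047)<.03)
    q=p[m]; print(n,'knobtop',m.sum(),q.mean(0),q.min(0),q.max(0))
# lever-cap
m=(P[...,2]>.255)&(abs(P[...,0]-.61)<.05)&(P[...,1]<-.12)&(P[...,1]>-.26)
print('cap z range',np.percentile(P[m][:,2],[5,50,95]),P[m].mean(0))
for zlo in(.268,.275,.28):
    m=(P[...,2]>zlo)&(abs(P[...,0]-.61)<.05)&(P[...,1]<-.12)&(P[...,1]>-.26); q=P[m]; 
    if len(q): print(zlo,len(q),q.mean(0),q.min(0),q.max(0))
print('pix pivot',onz(T,376.8,154,.275), P[154,377])
# lever bar axis
m=(P[...,2]>.256)&(P[...,2]<.272)&(P[...,1]<-.075)&(P[...,1]>-.14)&(P[...,0]>.54)&(P[...,0]<.64)
q=P[m]; v=np.linalg.svd(q[:,:2]-q[:,:2].mean(0))[2][0]; print('bar',q.mean(0),v,m.sum())
# scale direction (white)
hsv=cv2.cvtColor(T['img'],cv2.COLOR_RGB2HSV)
m=(hsv[...,1]<60)&(hsv[...,2]>130)&(P[...,0]>.69)&(P[...,0]<.77)&(P[...,2]>.2)&(P[...,2]<.26)&(P[...,1]<0)&(P[...,1]>-.2)
q=P[m]; v=np.linalg.svd(q[:,:2]-q[:,:2].mean(0))[2][0]; print('scale',q.mean(0),v,m.sum(),np.degrees(np.arctan2(-v[0],v[1])))
# bed rail top
m=(P[...,2]>.08)&(P[...,2]<.2)&(P[...,0]>.54)&(P[...,0]<.7)&(P[...,1]<.12)&(P[...,1]>-.1);print('bed z',np.percentile(P[m][:,2],[10,50,90]))
# keys: tops
for n,xy in dict(g=(.437,.277),b=(.4335,.226),y=(.428,.1745)).items():
    for p in(P,Q):
        d=np.hypot(p[...,0]-xy[0],p[...,1]-xy[1]); q=p[(d<.011)&(p[...,2]>.03)]; A=np.c_[q[:,:2]-xy,np.ones(len(q))]; print(n,np.linalg.lstsq(A,q[:,2],rcond=None)[0].round(4),len(q))
    d=np.hypot(P[...,0]-xy[0]-.004,P[...,1]-xy[1]-.026); q=P[d<.006]; print(' face beside z',np.median(q,0))
a=T['img'][100:150,300:370,::-1]; b=S['img'][145:195,360:430,::-1]
cv2.imwrite('pics/flag1.png',np.hstack([cv2.resize(i,(399,285),interpolation=cv2.INTER_NEAREST) for i in(a,b)]))
E
```

```text
top knobtop 75 [ 0.56428363 -0.04591951  0.30765165] [ 0.55223191 -0.05723223  0.30403169] [ 0.57723337 -0.03468214  0.31257468]
side knobtop 66 [ 0.56109449 -0.05168666  0.30751171] [ 0.55191144 -0.06185909  0.30410697] [ 0.57584553 -0.03576865  0.31062546]
cap z range [0.25963958 0.26682452 0.27568847] [ 0.61517051 -0.16778518  0.26674773]
0.268 153 [ 0.62276387 -0.18387099  0.27136683] [ 0.60469357 -0.20278823  0.26800607] [ 0.6413813  -0.16511006  0.2787251 ]
0.275 24 [ 0.62303622 -0.18414615  0.27656666] [ 0.61499773 -0.19182702  0.27528841] [ 0.63157236 -0.17743859  0.2787251 ]
pix pivot [ 0.62242606 -0.18215519  0.275     ] [ 0.62212972 -0.18239452  0.27597438]
bar [ 0.58999522 -0.10727393  0.26316794] [ 0.41672695 -0.90903171] 211
scale [ 0.72251999 -0.098874    0.23689294] [-0.06511457  0.99787779] 252 3.733431311194055
bed z [0.08139568 0.0841641  0.08733205]
g [0.3447 0.0496 0.0526] 55
g [0.4236 0.1431 0.053 ] 46
 face beside z [0.441267   0.30275809 0.03665275]
b [0.3951 0.0845 0.0533] 52
b [0.4006 0.1772 0.0529] 48
 face beside z [0.43774752 0.25254208 0.03741611]
y [0.4025 0.0181 0.0527] 52
y [ 0.4523 -0.0051  0.0533] 49
 face beside z [0.43184187 0.20086984 0.03782601]
```

View pics/flag1.png

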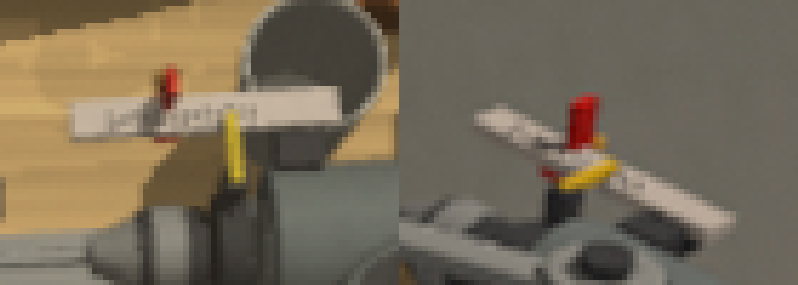

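The sizes check out:
- Key tops are at 0.053 m.
- The knob is 0.148 m from the pivot.
- The lever is at 0.416 rad, which gives a tailstock yaw of 0.065 rad; the scale gives the same.

The crop shows the pointer tip at (231,115) and the flag at (170,85), which comes to about 25 mm along the scale. I'll go above the green key with the fingers shut.

Call:
move_arm:
  plan:
    - [-1, 0.021, -0.036, 0, 0, 0, 1.45]
    - [-1, 0.021, -0.036, 0, 0, 0, 1.45]
    - [-1, 0.021, -0.036, 0, 0, 0, 1.45]
    - [-1, 0.021, -0.036, 0, 0, 0, 1.45]
    - [-1, 0.021, -0.036, 0, 0, 0, 1.45]
    - [-1, 0.021, -0.036, 0, 0, 0, 1.45]
    - [-1, 0.021, -0.036, 0, 0, 0, 1.45]
    - [-1, 0.021, -0.036, 0, 0, 0, 1.45]
    - [-1, 0.021, -0.036, 0, 0, 0, 1.45]
    - [-1, 0.021, -0.036, 0, 0, 0, 1.45]
    - [-1, 0, 0, -0.04, 0, 0, 0]
    - [-1, 0, 0, -0.04, 0, 0, 0]
    - [-1, 0, 0, -0.04, 0, 0, 0]
    - [-1, 0, 0, -0.02, 0, 0, 0]
    - [-1, 0, 0, 0, 0, 0, 0]
    - [-1, 0, 0, 0, 0, 0, 0]
  force: 30

```text
time_s: 2.1
tcp_pos: [0.4335, 0.2775, 0.0873]
eef_rot: [-180.0, -0.0, -4.8]
contact_force: [1.4, 0.5, 0.3]
gripper_width: 0.0001
gripper_force: 0.0
```

Call:
move_arm:
  plan:
    - [-1, 0, 0, -0.015, 0, 0, 0]
    - [-1, 0, 0, -0.012, 0, 0, 0]
    - [-1, 0, 0, -0.004, 0, 0, 0]
    - [-1, 0, 0, -0.003, 0, 0, 0]
    - [-1, 0, 0, -0.002, 0, 0, 0]
    - [-1, 0, 0, -0.002, 0, 0, 0]
    - [-1, 0, 0, 0, 0, 0, 0]
    - [-1, 0, 0, 0, 0, 0, 0]

```text
time_s: 3.1
tcp_pos: [0.4337, 0.2771, 0.0503]
eef_rot: [-180.0, -0.1, -4.8]
contact_force: [-3.6, -4.0, 17.7]
gripper_width: 0.0004
gripper_force: 9.3
```

The key has bottomed (17.7 N). I'll lift and check the readout.

Call:
move_arm:
  plan:
    - [-1, 0, 0, 0.01, 0, 0, 0]
    - [-1, 0, 0, 0.02, 0, 0, 0]
    - [-1, 0, 0, 0, 0, 0, 0]

```text
time_s: 3.48
tcp_pos: [0.4338, 0.2781, 0.08]
eef_rot: [-179.8, -0.1, -4.8]
contact_force: [0.7, 0.3, 0.5]
gripper_width: -0.0
gripper_force: 0.0
```

```bash
python3 - <<'E'
from h import *
A=load('side');B=cap('side')
print(telemetry.get_state()['contact_force'])
f=lambda i:cv2.resize(i[165:295,180:310,::-1],(399,399),interpolation=cv2.INTER_CUBIC)
cv2.imwrite('pics/press1.png',np.hstack([f(A['img']),f(B['img'])]))
E
```

```text
[-1.27212833 -0.33868052  0.35174815]
```

View pics/press1.png

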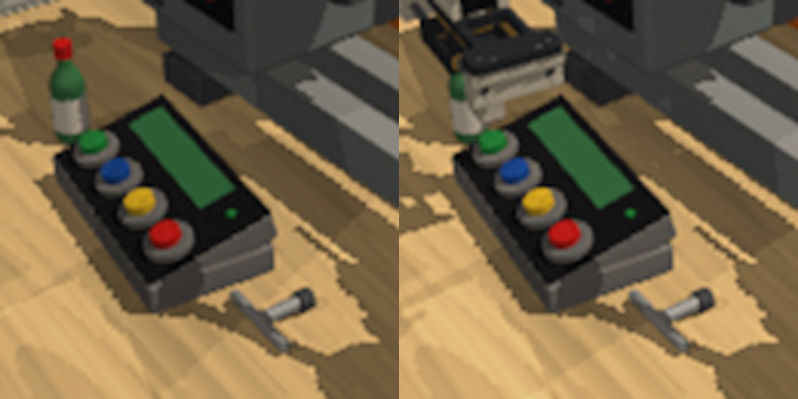

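The picture (left before, right after) shows nothing has moved. The keys sit in grey collars, and the green key at (490,140) is back up. I'll check the collar height so I know the bottoming was the key's own stop.

```bash
python3 - <<'E'
from h import *
T=load('top');S=load('side')
B=np.array([.083,.9965]);X=np.array([.9965,-.083])
for n,xy in dict(g=(.437,.277),b=(.4335,.226),y=(.428,.1745)).items():
  for c in(T,S):
    p=cloud(c);hsv=cv2.cvtColor(c['img'],cv2.COLOR_RGB2HSV); d=p[...,:2]-xy; b=d@B;x=d@X; rr=np.hypot(b,x)
    h=(p[...,2]-.267*x)  # height with slope removed
    s=hsv[...,1]; 
    print(n,'collar',[(round(float(np.median(h[m])),4),int(m.sum())) for m in[(rr<8e-3),(rr>8e-3)&(rr<.011)&(s>110),(rr<.018)&(s<60)&(hsv[...,2]>70),(rr>.019)&(rr<.024)]], 'ring r',np.percentile(rr[(rr<.022)&(s<60)&(hsv[...,2]>70)],[5,95]).round(4))
E
```

```text
g collar [(0.0541, 27), (0.0523, 25), (0.0448, 55), (0.0375, 88)] ring r [0.0123 0.0206]
g collar [(0.0547, 31), (0.054, 17), (0.0851, 78), (0.1922, 230)] ring r [0.0098 0.0215]
b collar [(0.053, 26), (0.0544, 24), (0.0438, 66), (0.039, 83)] ring r [0.013  0.0213]
b collar [(0.4162, 671), (0.0541, 19), (0.0456, 45), (0.3763, 586)] ring r [0.0098 0.0212]
y collar [(0.052, 29), (0.0532, 23), (0.0443, 36), (0.0387, 89)] ring r [0.0143 0.0215]
y collar [(0.0561, 44), (0.052, 21), (0.1613, 118), (0.1506, 147)] ring r [0.0085 0.0211]
```

The collars are about 9 mm below the key tops and clear of the tool, so the green key did bottom. Blue next.

Call:
move_arm:
  plan:
    - [-1, -0.002, -0.026, 0, 0, 0, 0]
    - [-1, -0.002, -0.026, 0, 0, 0, 0]
    - [-1, 0, 0, 0, 0, 0, 0]
    - [-1, 0, 0, 0, 0, 0, 0]
    - [-1, 0, 0, -0.012, 0, 0, 0]
    - [-1, 0, 0, -0.008, 0, 0, 0]
    - [-1, 0, 0, -0.004, 0, 0, 0]
    - [-1, 0, 0, -0.003, 0, 0, 0]
    - [-1, 0, 0, -0.003, 0, 0, 0]
    - [-1, 0, 0, -0.001, 0, 0, 0]
    - [-1, 0, 0, 0, 0, 0, 0]
    - [-1, 0, 0, 0, 0, 0, 0]

```text
time_s: 5.03
tcp_pos: [0.4298, 0.2252, 0.05]
eef_rot: [-180.0, -0.1, -4.7]
contact_force: [-7.0, -6.4, 30.9]
gripper_width: 0.0006
gripper_force: 15.8
```

Call:
move_arm:
  plan:
    - [-1, 0, 0, 0.01, 0, 0, 0]
    - [-1, 0, 0, 0.021, 0, 0, 0]
    - [-1, 0, 0, 0, 0, 0, 0]
    - [-1, -0.003, -0.026, 0, 0, 0, 0]
    - [-1, -0.002, -0.025, 0, 0, 0, 0]
    - [-1, 0, 0, 0, 0, 0, 0]
    - [-1, 0, 0, 0, 0, 0, 0]
    - [-1, 0, 0, -0.012, 0, 0, 0]
    - [-1, 0, 0, -0.008, 0, 0, 0]
    - [-1, 0, 0, -0.004, 0, 0, 0]
    - [-1, 0, 0, -0.003, 0, 0, 0]
    - [-1, 0, 0, -0.0025, 0, 0, 0]
    - [-1, 0, 0, 0, 0, 0, 0]
    - [-1, 0, 0, 0, 0, 0, 0]

```text
time_s: 6.78
tcp_pos: [0.4246, 0.1742, 0.0504]
eef_rot: [-180.0, -0.1, -4.7]
contact_force: [-3.9, -3.6, 17.2]
gripper_width: 0.0006
gripper_force: 9.0
```

The yellow key has bottomed too. Now I'll rise, cross to above the knob, turn the closing line to the lever's tangent and open.

Call:
move_arm:
  plan:
    - [-1, 0, 0, 0.01, 0, 0, 0]
    - [-1, 0, 0, 0.03, 0, 0, 0]
    - [-1, 0, 0, 0.05, 0, 0, 0]
    - [-1, 0, 0, 0.05, 0, 0, 0]
    - [-1, 0, 0, 0.05, 0, 0, 0]
    - [-1, 0, 0, 0.05, 0, 0, 0]
    - [-1, 0, 0, 0.05, 0, 0, 0]
    - [-1, 0, 0, 0.04, 0, 0, 0]
    - [1, 0.017, -0.0275, 0, 0, 0, -7.7]
    - [1, 0.017, -0.0275, 0, 0, 0, -7.7]
    - [1, 0.017, -0.0275, 0, 0, 0, -7.7]
    - [1, 0.017, -0.0275, 0, 0, 0, -7.7]
    - [1, 0.017, -0.0275, 0, 0, 0, -7.7]
    - [1, 0.017, -0.0275, 0, 0, 0, -7.7]
    - [1, 0.018, -0.0275, 0, 0, 0, -7.7]
    - [1, 0.018, -0.0275, 0, 0, 0, -7.6]
    - [1, 0, 0, 0, 0, 0, 0]
    - [1, 0, 0, 0, 0, 0, 0]

```text
time_s: 9.02
tcp_pos: [0.5618, -0.0458, 0.3788]
eef_rot: [180.0, 0.0, -66.3]
contact_force: [0.9, -0.0, -0.5]
gripper_width: 0.087
gripper_force: 0.0
```

```bash
python3 - <<'E'
from h import *
s=telemetry.get_state(); print(s['joints'].round(1),s['tcp_pos'],s['eef_rot'],s['contact_force'])
B=cap('side'); cv2.imwrite('pics/pre.png',cv2.resize(B['img'][60:260,180:480,::-1],(750,500),interpolation=cv2.INTER_CUBIC))
E
```

```text
[ 15.2   6.5   1.6  -0.  -85.1   8.5] [ 0.56184074 -0.04584656  0.3788082 ] [ 1.79974395e+02  2.44451180e-02 -6.62605815e+01] [ 8.86997711e-01 -6.87180481e-04 -4.98486900e-01]
```

View pics/pre.png

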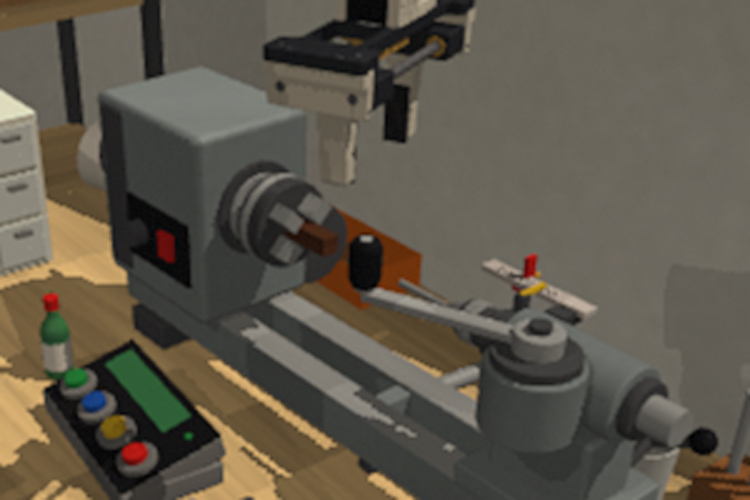

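The picture shows the fingers, at (340,160) and (400,115), straddling the axis above the feed knob at (367,262). I'll descend and grip.

Call:
move_arm:
  plan:
    - [1, 0, 0, -0.025, 0, 0, 0]
    - [1, 0, 0, -0.03, 0, 0, 0]
    - [1, 0, 0, -0.025, 0, 0, 0]
    - [1, 0, 0, -0.015, 0, 0, 0]
    - [1, 0, 0, -0.012, 0, 0, 0]
    - [1, 0, 0, 0, 0, 0, 0]
    - [1, 0, 0, 0, 0, 0, 0]
    - [-1, 0, 0, 0, 0, 0, 0]
    - [-1, 0, 0, 0, 0, 0, 0]
    - [-1, 0, 0, 0, 0, 0, 0]
    - [-1, 0, 0, 0, 0, 0, 0]
    - [-1, 0, 0, 0, 0, 0, 0]
    - [-1, 0, 0, 0, 0, 0, 0]
  force: 35

```text
time_s: 10.7
tcp_pos: [0.5621, -0.0459, 0.272]
eef_rot: [180.0, 0.0, -66.3]
contact_force: [-0.4, 0.4, -0.4]
gripper_width: 0.0332
gripper_force: 0.0
```

Call:
move_arm:
  plan:
    - [-1, 0, 0, 0, 0, 0, 0]
    - [-1, 0, 0, 0, 0, 0, 0]
    - [-1, 0, 0, 0, 0, 0, 0]

```text
time_s: 11.08
tcp_pos: [0.5629, -0.0455, 0.2721]
eef_rot: [-179.9, -0.0, -66.3]
contact_force: [4.9, 2.2, -2.7]
gripper_width: 0.0276
gripper_force: 35.0
```

```bash
python3 - <<'E'
from h import *
p=np.array([.6225,-.1825]); s=telemetry.get_state(); k=s['tcp_pos'][:2]; d=k-p; print(s['tcp_pos'],np.hypot(*d),np.arctan2(-d[0],d[1]))
d=np.array([-np.sin(.415),np.cos(.415)])*.15; p=k-d; print('pivot',p)
prev=k
for i in range(1,23):
    a=.415+np.radians(2*i); q=p+.15*np.array([-np.sin(a),np.cos(a)]); print(i,(q-prev).round(4)); prev=q
E
```

```text
[ 0.5628862  -0.04552694  0.27206711] 0.14938347753659598 0.4104975076474136
pivot [ 0.62336469 -0.18279439]
1 [-0.0048 -0.0022]
2 [-0.0047 -0.0024]
3 [-0.0046 -0.0025]
4 [-0.0045 -0.0027]
5 [-0.0044 -0.0028]
6 [-0.0043 -0.003 ]
7 [-0.0042 -0.0031]
8 [-0.0041 -0.0033]
9 [-0.004  -0.0034]
10 [-0.0038 -0.0036]
11 [-0.0037 -0.0037]
12 [-0.0036 -0.0038]
13 [-0.0035 -0.0039]
14 [-0.0033 -0.0041]
15 [-0.0032 -0.0042]
16 [-0.003  -0.0043]
17 [-0.0029 -0.0044]
18 [-0.0027 -0.0045]
19 [-0.0026 -0.0046]
20 [-0.0024 -0.0047]
21 [-0.0022 -0.0047]
22 [-0.0021 -0.0048]
```

The knob is gripped (27.6 mm). I'll swing about 34° along the arc and then look.

Call:
move_arm:
  plan:
    - [-1, -0.0048, -0.0022, 0, 0, 0, 2]
    - [-1, -0.0047, -0.0024, 0, 0, 0, 2]
    - [-1, -0.0046, -0.0025, 0, 0, 0, 2]
    - [-1, -0.0045, -0.0027, 0, 0, 0, 2]
    - [-1, -0.0044, -0.0028, 0, 0, 0, 2]
    - [-1, -0.0043, -0.003, 0, 0, 0, 2]
    - [-1, -0.0042, -0.0031, 0, 0, 0, 2]
    - [-1, -0.0041, -0.0033, 0, 0, 0, 2]
    - [-1, -0.004, -0.0034, 0, 0, 0, 2]
    - [-1, -0.0038, -0.0036, 0, 0, 0, 2]
    - [-1, -0.0037, -0.0037, 0, 0, 0, 2]
    - [-1, -0.0036, -0.0038, 0, 0, 0, 2]
    - [-1, -0.0035, -0.0039, 0, 0, 0, 2]
    - [-1, -0.0033, -0.0041, 0, 0, 0, 2]
    - [-1, -0.0032, -0.0042, 0, 0, 0, 2]
    - [-1, -0.003, -0.0043, 0, 0, 0, 2]
    - [-1, -0.0029, -0.0044, 0, 0, 0, 2]
    - [-1, 0, 0, 0, 0, 0, 0]
    - [-1, 0, 0, 0, 0, 0, 0]

```text
time_s: 13.45
tcp_pos: [0.4959, -0.1024, 0.272]
eef_rot: [-179.9, 0.0, -32.3]
contact_force: [2.8, 6.7, -0.9]
gripper_width: 0.0272
gripper_force: 35.0
```

```bash
cat > m.py <<'E'
from h import *
s=telemetry.get_state(); d=s['tcp_pos'][:2]-[.6229,-.1827]; a=np.arctan2(-d[0],d[1]); print('lever',a,'r',np.hypot(*d),'quill est',.035*(a-.0645-.35),s['contact_force'].round(1))
y=np.array([-.065,.998])
out=[]
for n in('top','side'):
    A=load(n); c=vision.capture(n); np.savez(f'pics/{n}_n.npz',**c)
    for tag,q in(('rest',A),('now',c)):
        P=cloud(q); hsv=cv2.cvtColor(q['img'],cv2.COLOR_RGB2HSV).astype(int); H,S,V=hsv[...,0],hsv[...,1],hsv[...,2]
        roi=(P[...,0]>.66)&(P[...,0]<.75)&(P[...,2]>.225)&(P[...,2]<.29)&(P[...,1]<0)&(P[...,1]>-.16)&(S>110)&(V>60)
        for k,m in(('yel',(H>18)&(H<34)&roi&(P[...,0]<.712)),('red',((H<6)|(H>174))&roi&(P[...,2]>.238))):
            if m.sum(): print(n,tag,k,m.sum(),'y along: med %.4f min %.4f max %.4f'%((lambda t:(np.median(t),t.min(),t.max()))(P[m][:,:2]@y)),np.argwhere(m).mean(0)[::-1].round(1))
    u,v=(300,95) if n=='top' else (350,135)
    out.append(cv2.resize(c['img'][v:v+70,u:u+70,::-1],(399,399),interpolation=cv2.INTER_CUBIC))
import sys; cv2.imwrite(sys.argv[1],np.hstack(out))
E
python3 m.py pics/sw1.png
```

```text
lever 1.0070972649571794 r 0.15026872429711022 quill est 0.02074090427350128 [ 2.8  6.7 -0.9]
top rest yel 25 y along: med -0.1504 min -0.1540 max -0.1462 [340.8 127.4]
top rest red 12 y along: med -0.1246 min -0.1261 max -0.1232 [329.4 114.6]
top now yel 27 y along: med -0.1297 min -0.1336 max -0.1260 [332.2 127.5]
top now red 10 y along: med -0.1241 min -0.1260 max -0.1228 [329.4 115.1]
side rest yel 19 y along: med -0.1509 min -0.1532 max -0.1485 [391.6 176.5]
side rest red 35 y along: med -0.1270 min -0.1302 max -0.1214 [391.8 166.2]
side now yel 20 y along: med -0.1302 min -0.1335 max -0.1244 [384.6 172.5]
side now red 33 y along: med -0.1273 min -0.1292 max -0.1228 [391.9 165.8]
```

View pics/sw1.png

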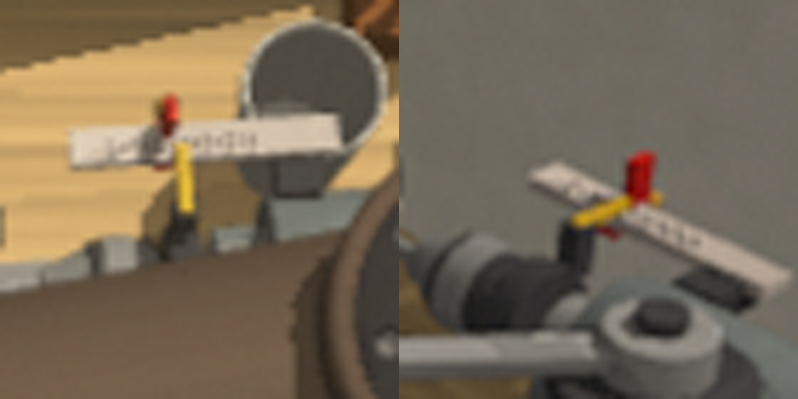

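The picture shows the flag at (170,112), top view, and the pointer tip at (183,150). In the side view they are at (640,180) and (600,210). The pointer has moved 20.7 mm, as predicted. Averaging both views, about 4 mm remain, which is 6.5°.

Call:
move_arm:
  plan:
    - [-1, -0.0014, -0.0022, 0, 0, 0, 1]
    - [-1, -0.0013, -0.0023, 0, 0, 0, 1]
    - [-1, -0.0013, -0.0023, 0, 0, 0, 1]
    - [-1, -0.0013, -0.0023, 0, 0, 0, 1]
    - [-1, -0.0012, -0.0023, 0, 0, 0, 1]
    - [-1, -0.0012, -0.0024, 0, 0, 0, 1]
    - [-1, -0.0006, -0.0012, 0, 0, 0, 0.5]
    - [-1, 0, 0, 0, 0, 0, 0]
    - [-1, 0, 0, 0, 0, 0, 0]
    - [-1, 0, 0, 0, 0, 0, 0]

```text
time_s: 14.8
tcp_pos: [0.4875, -0.1173, 0.2721]
eef_rot: [-179.9, -0.0, -25.8]
contact_force: [2.6, 6.6, -0.2]
gripper_width: 0.0275
gripper_force: 35.0
```

```bash
python3 m.py pics/sw2.png; python3 - <<'E'
from h import *
# depth-averaged repeat: flag & pointer, 12 top + 12 side
y=np.array([-.065,.998])
for n in('top','side'):
    R=[];Y=[];B=[]
    for i in range(12):
        q=vision.capture(n);P=cloud(q); hsv=cv2.cvtColor(q['img'],cv2.COLOR_RGB2HSV).astype(int); H,S,V=hsv[...,0],hsv[...,1],hsv[...,2]
        roi=(P[...,0]>.66)&(P[...,0]<.75)&(P[...,2]>.225)&(P[...,2]<.29)&(P[...,1]<0)&(P[...,1]>-.16)&(S>110)&(V>60)
        for L,m in((Y,(H>18)&(H<34)&roi&(P[...,0]<.712)),(R,((H<6)|(H>174))&roi&(P[...,2]>.238))):
            t=P[m][:,:2]@y; L.append([np.mean(t),*np.percentile(t,[10,90])])
    print(n,'yel',np.mean(Y,0).round(4),'red',np.mean(R,0).round(4))
E
```

```text
lever 1.1207275741440768 r 0.15033986366864788 quill est 0.02471796509504269 [ 2.6  6.6 -0.2]
top rest yel 25 y along: med -0.1504 min -0.1540 max -0.1462 [340.8 127.4]
top rest red 12 y along: med -0.1246 min -0.1261 max -0.1232 [329.4 114.6]
top now yel 26 y along: med -0.1258 min -0.1290 max -0.1215 [330.6 127.8]
top now red 11 y along: med -0.1239 min -0.1257 max -0.1232 [329.4 114.8]
side rest yel 19 y along: med -0.1509 min -0.1532 max -0.1485 [391.6 176.5]
side rest red 35 y along: med -0.1270 min -0.1302 max -0.1214 [391.8 166.2]
side now yel 21 y along: med -0.1264 min -0.1294 max -0.1233 [383.5 171.9]
side now red 36 y along: med -0.1270 min -0.1290 max -0.1229 [391.9 166.1]
top yel [-0.1257 -0.1281 -0.1236] red [-0.1244 -0.1257 -0.1233]
side yel [-0.1264 -0.1288 -0.1239] red [-0.1268 -0.1286 -0.1245]
```

View pics/sw2.png

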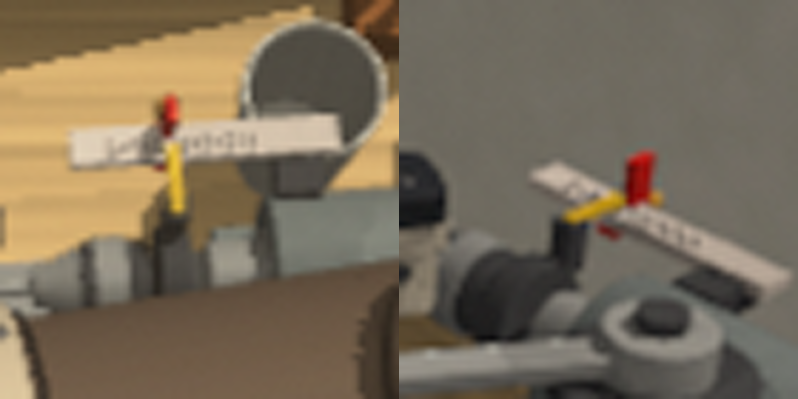

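Both views show the pointer tip meeting the foot of the flag: top (173,147) against (170,112), side (630,200) against (638,180). The offset measures under 1 mm, the flag has not moved, and the grip is steady. Handing in.

```bash
python3 -c "
from h import *
print(workorder.close_job())"
```

```text
the job is handed in; nothing more can be done
None
```

The green, blue and yellow keys were each pressed in order with the quill home, red was left alone, and the arm is holding the knob with the pointer level with the flag to under 1 mm by camera. The job is handed in; the hand-in gave no verdict, and the only sign that the keys registered is that each bottomed under the finger.

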